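# Shift the welding turntable into its second gear and start it

## Task

Put the welding turntable into second gear: with closed fingers, gently push its gear lever sideways out of neutral, past the first click position and on until it sits in the second one at the far end of its gate, without ramming it against the end. Then press the small start button on the push-button box fully in and let it go. Do not grip or lift anything, do not press the large stop button, do not press start before the lever is in second gear, and leave the enamel cup, the magnetic square and the steel block on the turntable where they are.

Things in the scene. Friction and masses are not known exactly. Their poses are not given: they have to be found in the camera images.
- turntable: fixed welding turntable: grey gearbox 70 mm high on a foot plate. Origin at bench level under the middle of the gear lever's gate. Foot plate x -70 to +250, y -85 to +85 mm, z up; the slot runs along y in a flat steel gate (64 x 86 mm, top z 82 mm) with three notches. A round steel table (170 mm across, top z 90 mm) is centred at x = +150 mm; it does not turn here.
- gear_lever (a joint): lever angle, rad, about a pivot along the turntable's x axis at its origin, 30 mm up. It grows towards the turntable's -y side. Sprung clicks: 0 neutral (start, leans 0.28 to +y), 0.28 first (upright), 0.56 second (leans 0.28 to -y). Humps at 0.14 and 0.42; past one it snaps on. At the knob, 7 N or so leaves a click; hard end stop at 0.60.
- gear_lever_knob (a point): centre of the black ball knob, 34 mm across, on top of the gear lever, 150 mm from the pivot; moves with the lever. 174 mm above the bench in neutral and second, 180 mm in first; 42 mm of travel from click to click. Below it a steel shaft 10 mm thick with a small collar.
- button_box: the push-button box, fixed to the bench: plain aluminium, 85 x 150 mm, 48 mm high, on a foot plate of 100 x 165 mm. Origin at bench height under its middle, z up. The small start button is at y = +36 mm, the large stop button at y = -36 mm of this frame.
- start_button_top (a point): centre of the top face of the small round start button (26 mm in diameter, steel, in a black collar); it moves with the button, which is pressed straight down.
- start_button (a joint): travel of the start button in m: 0 released, 0.006 fully in; its spring returns it; about 5 N hold it fully in. It counts as pressed above 0.0045.
- stop_button_top (a point): centre of the top face of the large round stop button (48 mm in diameter, steel, in a black collar), 72 mm from the start button; not to be pressed.
- stop_button (a joint): travel of the stop button in m: 0 released, 0.006 fully in; to be left alone.
- steel_cup: a loose white enamel cup with a handle, 69 x 93 mm, 91 mm high, standing behind the push-button box; origin at the middle of its underside. To be left alone.
- magnet_square: a loose flat orange magnetic welding square, roughly triangular with cut corners, 65 x 65 mm, 15 mm thick, lying behind the push-button box; origin at the middle of its underside. To be left alone.
- offcut: a loose rusty steel block, 40 x 150 mm, 40 mm high, lying on the turntable's round table; origin at the middle of its underside. To be left alone.
Mind the look-alikes: they are no part of the job. There is more than one size of the button_box; the one meant has the size given above.

How it is judged (in metres and radians):
On the way, in this order (a step that is already met when the one before it is completed fails the run):
1. the gear lever is in second gear (value of joint gear_lever above 0.5 rad and value of joint start_button below 0.002 m), for 0.2 s.
2. the start button is pressed in (value of joint start_button above 0.0045 m and value of joint gear_lever above 0.5 rad), for 0.05 s.
At the end, for the whole second after the job is handed in: The gear lever rests in its second click position (joint 0.50 to 0.62 rad), both buttons are out (less than 2 mm in), and the cup, magnetic square and block are within 25 mm of where they were (all of step 1 and value of joint gear_lever below 0.62 rad and value of joint stop_button below 0.002 m and velocity of joint gear_lever between -0.05 and 0.05 rad/s and distance of each of steel_cup, magnet_square, offcut from where it was at the start of the episode below 0.025 m); the robot touches nothing.
It fails at once if the start button is pressed (over 3 mm) before the lever is in second gear (value of joint start_button above 0.003 m and value of joint gear_lever below 0.5 rad).
It fails at once if the stop button is pressed (over 3 mm) (value of joint stop_button above 0.003 m).
It fails at once if the lever is rammed or squeezed: over 35 N between the fingers and the lever (contact force between the fingers and gear_lever above 35 N).
It fails at once if the cup, the magnetic square or the block is lifted (over 20 mm) or moved over 25 mm ((distance of steel_cup from where it was at the start of the episode above 0.025 m or height (world z) of steel_cup above 0.02 m) or (distance of magnet_square from where it was at the start of the episode above 0.025 m or height (world z) of magnet_square above 0.02 m) or (distance of offcut from where it was at the start of the episode above 0.025 m or height (world z) of offcut above 0.11 m)).
It also fails if it takes over 51 s, if anything falls off the work surface, if the arm or the gripper's body presses on something with over 40 N, if the wrist force passes 120 N, or if a joint passes its speed limit or range.

## Robot

A 6-joint arm with a two-finger parallel gripper is mounted at the origin on a cart in front of the work surface, level with it; the furniture and walls round the work are solid. World frame = base frame: x ahead of the robot, y to its left, z up, the work surface at z = 0. Lengths are in m, angles in degrees, forces in N, time in s.
With the tool pointing down it reaches from about 0.4 to 0.825 m from the base axis. Payload 7 kg.
Tool frame: the origin (TCP) lies between the finger pads; the fingertips stand 22 mm ahead of it and the grasp point (between the pads) lies 3 mm ahead of it; z points along the fingers, y is the line along which they close (so a half turn about z gives the same grasp; the last joint's range is limited). The gripper opens to 88 mm and grips with 3 to 60 N. Pads are 19 mm wide; open, the fingers measure 130 mm over their backs; the gripper's body (78 mm by 193 mm) begins 47 mm behind the grasp point.
Start: joints at [93.799, 20.546, 0.682, 0, -70.136, -16.507], TCP at [0.149, 0.658, 0.249] pointing down, gripper open.
Joint ranges: [-176.03, 176.03], [-82.01, 121.73], [-58.28, 71.71], [-173.87, 95.51], [-174.79, -0.11], [-173.66, 173.66]. Speed limits (degrees/s): [136.94, 136.94, 172.46, 180, 180, 180].

## Interface

Orientations are given as [roll, pitch, yaw] about the fixed x, y, z axes, in that order (R = Rz(yaw) Ry(pitch) Rx(roll)).
In Python, from plant import ctrl gives the robot as it stands.
- The arm moves only by the tool apply_moves, never from a script. Its argument "targets" is a list of rows, each an object with "travel": the shift along the tool's x, y, z in mm, a list of three; "roll": the turn about the tool's z in degrees; "jaw": the finger opening in mm, from 0 to 87.6. In form: [{"travel": [tx, ty, tz], "roll": roll, "jaw": jaw}, ...]. A call has 1 to 10 rows; each row shifts and turns the commanded pose from where the row before left it, along the tool's axes as they then stand; what a row does not reach is not made up. A row lasts 1/10 s, in which the tool goes at most 50 mm and 8.59 degrees, less where a joint would pass 70% of its speed; a pose out of reach is approached as far as the arm can. A call with a gripper value outside its range is refused whole. The fingers move at their own pace and stop on an object; the grip force is fixed at half the most. Time passes only in rows, so rows that do not move let the fingers close. It gives the time, the measured TCP pose, the force, the opening and the grip force at its end, in the units of the state.
- ctrl.get_obs(): the state, without advancing time (a new reading comes with each control period).
- ctrl.snapshot(name): name is "scene" or "top" or "wrist"; returns the picture (384x512x3 uint8, red, green, blue); there is no depth.
- ctrl.calibration(name): a dict with "K" (3x3 intrinsics, pixels), "extrinsics" (4x4, takes a point from camera to world coordinates); the wrist camera has in their place "hand_eye" (4x4, takes a point from camera to tool coordinates, whose origin is the TCP and whose axes are the flange's). Camera axes: x right, y down, z forward; pixel columns grow to the right and rows downward; lengths in m; the calibration is good to about 2 mm. A picture is of the moment at which its call begins: read the wrist's pose just before it. calibration takes no time and is no camera call.
- ctrl.close_job(): hands the job in; it is judged then, once.
The state is a dict: "clock": time; "joint_pos": joint angles; "qvel": joint speeds; "tau": joint torques, N m; "tool_pos": TCP position; "orientation": TCP orientation; "force": force on the tool from outside, world axes, zero at the start; "moment": the same for the moment, N m; "opening": finger opening in m; "gripper_force": force on a finger pad.
Only numpy, scipy, OpenCV 4.12 (cv2) and the standard library are available. Lean on these libraries where they do the work, as an engineer would, in place of code of your own. Each camera call takes 0.05 s, during which the arm holds its last target. There are 200 camera calls.

## Working session

There is one attempt and no reset: what is moved stays moved. The work goes in short steps, Python scripts to look and compute and a tool call to move; the robot and the scene stay as the last step left them, time stands still between calls to the robot, and variables do not carry over. Pictures are saved under pics/ and viewed, at most 10 in all, crops included, and the job is handed in when it is done.

Besides the shell and the picture viewer there is one more tool, called after "Emit:" as name(argument=value, ...), one argument or row to a line, values as JSON. apply_moves: Moves the arm, as the interface text tells. Its arguments: {"type":"object","properties":{"targets":{"type":"array","items":{"type":"object","properties":{"travel":{"type":"array","items":{"type":"number"}},"roll":{"type":"number"},"jaw":{"type":"number"}}}}},"required":["targets"]}

```bash
mkdir -p pics; python3 - <<'E'
from plant import ctrl
import cv2,numpy as np
np.set_printoptions(precision=4,suppress=True)
o=ctrl.get_obs();print(o['clock'],o['tool_pos'],o['orientation'],o['opening'])
for n in('scene','top'):
    im=ctrl.snapshot(n);cv2.imwrite(f'pics/{n}0.png',im[:,:,::-1]);c=ctrl.calibration(n);print(n,c['K'],c['extrinsics'])
print(ctrl.calibration('wrist'))
a=cv2.imread('pics/scene0.png');b=cv2.imread('pics/top0.png')
cv2.imwrite('pics/s.png',cv2.resize(a,(768,576),interpolation=cv2.INTER_CUBIC))
cv2.imwrite('pics/t.png',cv2.resize(b,(768,576),interpolation=cv2.INTER_CUBIC))
E
```

```text
0.0 [0.1484 0.658  0.2476] [179.9044  -0.0064 -12.7145] 0.08719887491746565
scene [[403.0196   0.     254.4778]
 [  0.     403.0196 193.6549]
 [  0.       0.       1.    ]] [[ 0.4815 -0.5067  0.7151 -0.0808]
 [-0.8764 -0.2734  0.3964 -0.3499]
 [-0.0053 -0.8176 -0.5758  0.6564]
 [ 0.      0.      0.      1.    ]]
top [[460.2414   0.     256.3627]
 [  0.     460.2414 190.9702]
 [  0.       0.       1.    ]] [[-0.001  -0.9977  0.068   0.5177]
 [-0.9998 -0.0004 -0.0206  0.0373]
 [ 0.0206 -0.068  -0.9975  1.2526]
 [ 0.      0.      0.      1.    ]]
{'K': array([[280.6371,   0.    , 258.0118],
       [  0.    , 280.6371, 189.5718],
       [  0.    ,   0.    ,   1.    ]]), 'hand_eye': array([[ 0.    , -0.9544, -0.2984,  0.0814],
       [ 1.    , -0.    ,  0.0002,  0.0002],
       [-0.0002, -0.2984,  0.9544, -0.1364],
       [ 0.    ,  0.    ,  0.    ,  1.    ]])}
```

View pics/s.png

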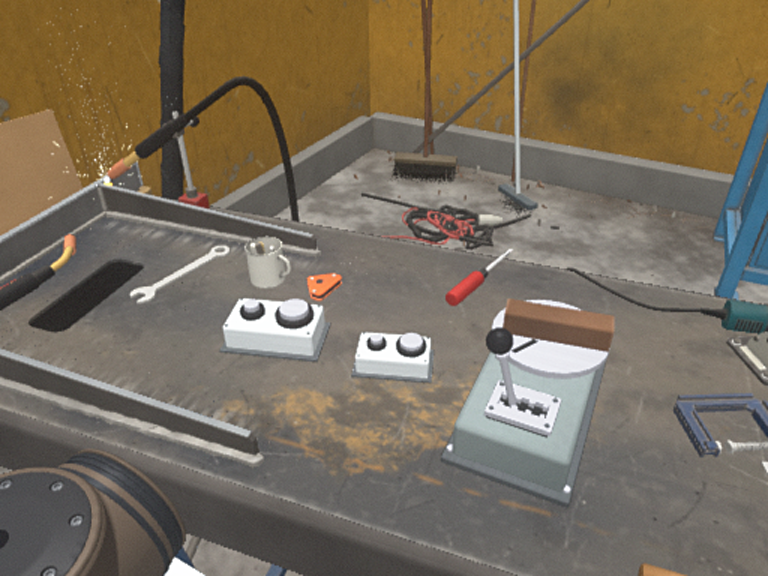

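View pics/t.png

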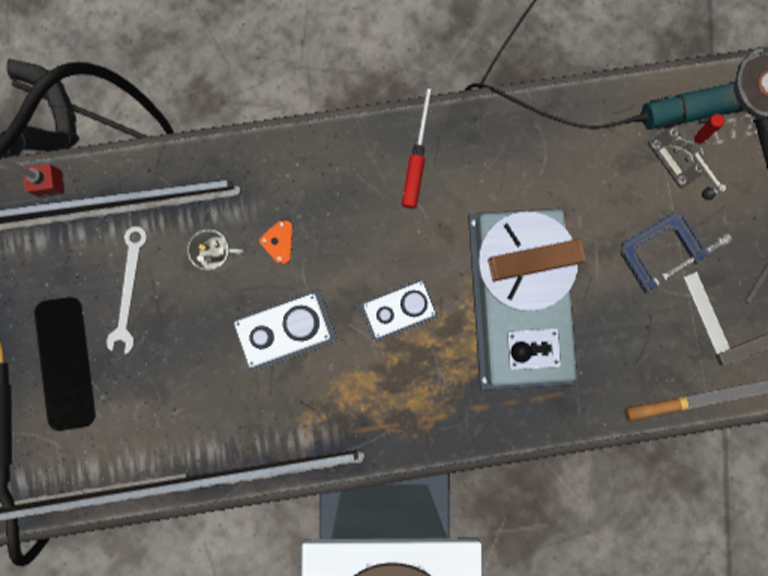

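The larger box (about 153 mm) matches the given size. Its start button is at about (261,337) and its stop button at (301,323) in the 768-pixel top view. The knob is at (520,351), leaning left, with the gate at (534,349) and the table disc at (528,261).

```bash
cat > h.py <<'E'
from plant import ctrl
import cv2,numpy as np
from scipy.spatial.transform import Rotation as R
np.set_printoptions(precision=4,suppress=True)
def Rt(o): return R.from_euler('xyz',o['orientation'],degrees=True).as_matrix()
def cam(n,o=None):
    c=ctrl.calibration(n)
    if n!='wrist': return c['K'],c['extrinsics']
    T=np.eye(4);T[:3,:3]=Rt(o);T[:3,3]=o['tool_pos'];return c['K'],T@c['hand_eye']
def ray(K,E,u,v,z):
    d=E[:3,:3]@np.linalg.solve(K,[u,v,1.]);return E[:3,3]+d*(z-E[2,3])/d[2]
def two(a,b): # (K,E,u,v) twice
    L=[(E[:3,3],(lambda d:d/np.linalg.norm(d))(E[:3,:3]@np.linalg.solve(K,[u,v,1.]))) for K,E,u,v in(a,b)]
    P=[np.eye(3)-np.outer(d,d) for _,d in L]
    x=np.linalg.solve(sum(P),sum(p@l[0] for p,l in zip(P,L)));return x,[np.linalg.norm(p@(x-l[0]))for p,l in zip(P,L)]
def delta(p): # world shift to put TCP at p, in tool mm
    o=ctrl.get_obs();return Rt(o).T@(np.array(p)-o['tool_pos'])*1000
E
python3 - <<'E'
from h import *
t=cam('top');s=cam('scene');k=2/3
q=lambda c,u,v,z:ray(*c,u*k,v*k,z)
for n,u,v,z in[('start',261,337,.055),('stop',301,323,.055),('knob',520,351,.174),('gate',534,349,.082),('table',528,261,.09),('cornA',235,320,.048),('cornB',317,292,.048),('cornC',330,335,.048),('cornD',250,367,.048)]: print(n,q(t,u,v,z))
for n,u,v,z in[('start',251,304,.055),('stop',294,310,.055),('knob',499,341,.174)]: print('scene',n,q(s,u,v,z))
for n,a,b in[('start',(261,337),(251,304)),('stop',(301,323),(294,310)),('knob',(520,351),(499,341))]:
  print('2view',n,*two((*t,a[0]*k,a[1]*k),(*s,b[0]*k,b[1]*k)))
E
```

```text
start [0.512  0.2257 0.055 ]
stop [0.536  0.1571 0.055 ]
knob [ 0.4903 -0.1966  0.174 ]
gate [ 0.4913 -0.2404  0.082 ]
table [ 0.6405 -0.2307  0.09  ]
cornA [0.5414 0.2721 0.048 ]
cornB [0.5901 0.1303 0.048 ]
cornC [0.5153 0.1073 0.048 ]
cornD [0.4602 0.2452 0.048 ]
scene start [0.5275 0.2382 0.055 ]
scene stop [0.5481 0.1648 0.055 ]
scene knob [ 0.4921 -0.1977  0.174 ]
2view start [0.5121 0.2233 0.0702] [np.float64(2.5104125466333356e-05), np.float64(2.5104125466295115e-05)]
2view stop [0.5361 0.1556 0.0662] [np.float64(0.00045303493196339085), np.float64(0.0004530349319634751)]
2view knob [ 0.4906 -0.1972  0.1748] [np.float64(0.0008873380042427567), np.float64(0.0008873380042428093)]
```

The knob's two-view height is 0.175 m (expected 0.174), and the buttons are 72 mm apart, so both check out. Turntable yaw is about +3.7°. I'll move above the start button first and take a close look on the way.

Emit:
apply_moves(
  targets=[
    {"travel":[20,15,0],"roll":0,"jaw":0},
    {"travel":[35,27,0],"roll":0,"jaw":0},
    {"travel":[40,30,0],"roll":0,"jaw":0},
    {"travel":[40,30,0],"roll":0,"jaw":0},
    {"travel":[40,30,0],"roll":0,"jaw":0},
    {"travel":[40,30,0],"roll":0,"jaw":0},
    {"travel":[40,30,0],"roll":0,"jaw":0},
    {"travel":[40,30,0],"roll":0,"jaw":0},
    {"travel":[40,30,0],"roll":0,"jaw":0},
    {"travel":[40,30,0],"roll":0,"jaw":0},
  ],
)

```text
clock: 1.1
tool_pos: [0.4531, 0.299, 0.2486]
orientation: [-180.0, 0.0, -12.7]
force: [1.6, 0.2, 0.8]
opening: 0.0127
gripper_force: 0.0
```

Emit:
apply_moves(
  targets=[
    {"travel":[40,30,0],"roll":0,"jaw":0},
    {"travel":[20,20,0],"roll":0,"jaw":0},
    {"travel":[0,0,0],"roll":-5.4,"jaw":0},
    {"travel":[0,0,0],"roll":-5.5,"jaw":0},
    {"travel":[0,0,0],"roll":-5.5,"jaw":0},
    {"travel":[0,0,0],"roll":0,"jaw":0},
    {"travel":[0,0,0],"roll":0,"jaw":0},
  ],
)

```text
clock: 1.8
tool_pos: [0.4997, 0.2388, 0.2483]
orientation: [180.0, 0.0, 3.5]
force: [0.1, -0.5, -0.3]
opening: 0.0003
gripper_force: 0.0
```

```bash
python3 - <<'E'
from h import *
o=ctrl.get_obs();print(o['clock'],o['tool_pos'],o['orientation'],o['opening'],o['force'])
im=ctrl.snapshot('wrist');cv2.imwrite('pics/w1.png',im[:,:,::-1])
g=cv2.cvtColor(im,cv2.COLOR_RGB2GRAY)
K,E=cam('wrist',o)
for n,p in(('start',[.512,.2235,.068]),('stop',[.536,.156,.066])):
    c=np.linalg.inv(E)@np.r_[p,1];print(n,(K@c[:3]/c[2])[:2])
E
```

```text
1.8 [0.4997 0.2388 0.2483] [179.9875   0.0253   3.5336] 0.0003482076627254173 [ 0.1476 -0.4668 -0.2711]
start [271.6595 165.3901]
stop [332.3612 147.9499]
```

View pics/w1.png

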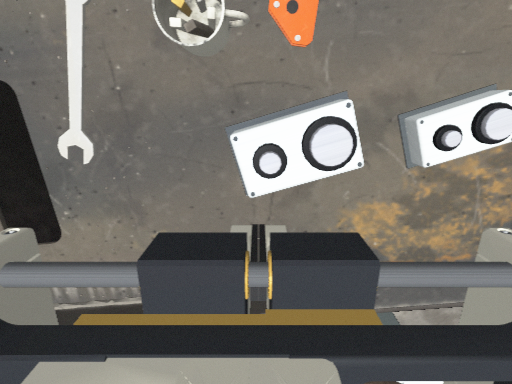

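The wrist picture shows the start button at about (269,161) and stop at (330,144), within about 4 px of the prediction. Next the lever.

```bash
python3 - <<'E'
from h import *
o=ctrl.get_obs();w=cam('wrist',o)
t=cam('top')
for n,a,z,b in(('start',(269,161),.068,(174,224.7)),('stop',(330,144),.066,(200.7,215.3))): print(n,ray(*w,*a,z),two((*w,*a),(*t,*b)))
y=np.array([-.065,.998,0]);kn=np.array([.490,-.198,.174])
s=kn+y*(.017+.021+.025); s[2]=.250; print('pre',s,delta(s))
E
```

```text
start [0.5169 0.227  0.068 ] (array([0.5123, 0.2264, 0.0478]), [np.float64(0.0006943677738072951), np.float64(0.0006943677738073414)])
stop [0.5403 0.1593 0.066 ] (array([0.5374, 0.1566, 0.0538]), [np.float64(0.0014138435655484856), np.float64(0.0014138435655483578)])
pre [ 0.4859 -0.1351  0.25  ] [-36.8634 372.4213  -1.5295]
```

Emit:
apply_moves(
  targets=[
    {"travel":[-5,25,0],"roll":0,"jaw":0},
    {"travel":[-6,40,0],"roll":0,"jaw":0},
    {"travel":[-6,45,0],"roll":0,"jaw":0},
    {"travel":[-5,45,0],"roll":0,"jaw":0},
    {"travel":[-5,45,0],"roll":0,"jaw":0},
    {"travel":[-5,45,0],"roll":0,"jaw":0},
    {"travel":[-5,45,0],"roll":0,"jaw":0},
    {"travel":[0,40,0],"roll":0,"jaw":0},
    {"travel":[0,30,0],"roll":0,"jaw":0},
    {"travel":[0,12,0],"roll":0,"jaw":0},
  ],
)

```text
clock: 2.85
tool_pos: [0.4866, -0.1368, 0.2485]
orientation: [180.0, 0.0, 3.5]
force: [-0.3, -0.2, 0.1]
opening: 0.0004
gripper_force: 0.0
```

Emit:
apply_moves(
  targets=[
    {"travel":[0,0,0],"roll":0,"jaw":0},
    {"travel":[0,0,0],"roll":0,"jaw":0},
  ],
)

```text
clock: 3.05
tool_pos: [0.4868, -0.1343, 0.2484]
orientation: [-180.0, 0.0, 3.6]
force: [-0.6, 0.0, -0.6]
opening: 0.0003
gripper_force: 0.0
```

```bash
python3 - <<'E'
from h import *
o=ctrl.get_obs();print(o['clock'],o['tool_pos'],o['orientation'],o['opening'],o['force'])
im=ctrl.snapshot('wrist');cv2.imwrite('pics/w2.png',im[:,:,::-1])
K,E=cam('wrist',o)
for n,p in(('knob',[.490,-.198,.174]),('gate',[.491,-.24,.082])):
    c=np.linalg.inv(E)@np.r_[p,1];print(n,(K@c[:3]/c[2])[:2])
E
```

```text
3.05 [ 0.4868 -0.1343  0.2484] [-179.9895    0.0096    3.622 ] 0.0002582698543135126 [-0.6265  0.0428 -0.6205]
knob [336.9064 208.8072]
gate [352.2281 180.2653]
```

View pics/w2.png

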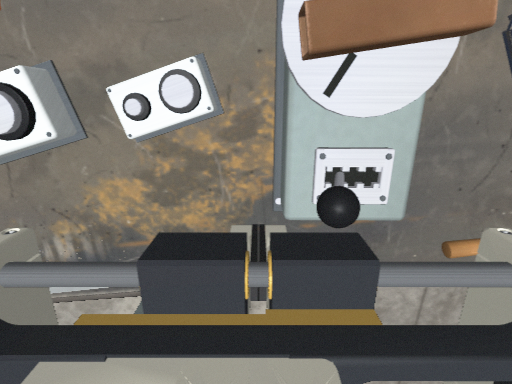

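Knob at (338,206), 3 px from the prediction, so its position is confirmed. I'll descend beside it and push.

Emit:
apply_moves(
  targets=[
    {"travel":[3,0,20],"roll":0,"jaw":0},
    {"travel":[0,0,25],"roll":0,"jaw":0},
    {"travel":[0,0,18],"roll":0,"jaw":0},
    {"travel":[0,6,0],"roll":0,"jaw":0},
    {"travel":[0,6,0],"roll":0,"jaw":0},
    {"travel":[0,3,0],"roll":0,"jaw":0},
    {"travel":[0,2,0],"roll":0,"jaw":0},
    {"travel":[0,2,0],"roll":0,"jaw":0},
  ],
)

```text
clock: 3.9
tool_pos: [0.4914, -0.1537, 0.1863]
orientation: [180.0, -0.1, 3.7]
force: [-1.4, 0.5, 0.4]
opening: 0.0004
gripper_force: 0.0
```

Emit:
apply_moves(
  targets=[
    {"travel":[0,2,0],"roll":0,"jaw":0},
    {"travel":[0,2,0],"roll":0,"jaw":0},
    {"travel":[0,2,0],"roll":0,"jaw":0},
    {"travel":[0,2,0],"roll":0,"jaw":0},
  ],
)

```text
clock: 4.3
tool_pos: [0.4916, -0.1617, 0.1856]
orientation: [180.0, -0.0, 3.7]
force: [-0.1, -0.3, -0.9]
opening: 0.0005
gripper_force: 0.0
```

Emit:
apply_moves(
  targets=[
    {"travel":[0,2,0],"roll":0,"jaw":0},
    {"travel":[0,2,0],"roll":0,"jaw":0},
    {"travel":[0,2,0],"roll":0,"jaw":0},
    {"travel":[0,2,0],"roll":0,"jaw":0},
  ],
)

```text
clock: 4.7
tool_pos: [0.4924, -0.1692, 0.1859]
orientation: [-180.0, -0.0, 3.7]
force: [-0.9, 5.8, 5.3]
opening: 0.0008
gripper_force: 3.1
```

Emit:
apply_moves(
  targets=[
    {"travel":[0,2,0],"roll":0,"jaw":0},
    {"travel":[0,2,0],"roll":0,"jaw":0},
    {"travel":[0,2,0],"roll":0,"jaw":0},
    {"travel":[0,2,0],"roll":0,"jaw":0},
  ],
)

```text
clock: 5.1
tool_pos: [0.4934, -0.1766, 0.1864]
orientation: [-179.9, -0.1, 3.7]
force: [-0.7, 9.3, 7.8]
opening: 0.0001
gripper_force: 4.8
```

Emit:
apply_moves(
  targets=[
    {"travel":[0,2,0],"roll":0,"jaw":0},
    {"travel":[0,2,0],"roll":0,"jaw":0},
    {"travel":[0,2,0],"roll":0,"jaw":0},
    {"travel":[0,2,0],"roll":0,"jaw":0},
    {"travel":[0,2,0],"roll":0,"jaw":0},
    {"travel":[0,2,0],"roll":0,"jaw":0},
  ],
)

```text
clock: 5.7
tool_pos: [0.493, -0.1898, 0.1853]
orientation: [180.0, 0.0, 3.7]
force: [-0.5, -0.9, 0.1]
opening: 0.0007
gripper_force: 0.0
```

Emit:
apply_moves(
  targets=[
    {"travel":[0,2,0],"roll":0,"jaw":0},
    {"travel":[0,2,0],"roll":0,"jaw":0},
    {"travel":[0,2,0],"roll":0,"jaw":0},
    {"travel":[0,2,0],"roll":0,"jaw":0},
    {"travel":[0,2,0],"roll":0,"jaw":0},
  ],
)

```text
clock: 6.2
tool_pos: [0.494, -0.1996, 0.1855]
orientation: [180.0, 0.0, 3.7]
force: [0.1, -0.1, 0.7]
opening: 0.0005
gripper_force: 0.0
```

Emit:
apply_moves(
  targets=[
    {"travel":[0,2,0],"roll":0,"jaw":0},
    {"travel":[0,2,0],"roll":0,"jaw":0},
    {"travel":[0,2,0],"roll":0,"jaw":0},
    {"travel":[0,2,0],"roll":0,"jaw":0},
    {"travel":[0,2,0],"roll":0,"jaw":0},
  ],
)

```text
clock: 6.7
tool_pos: [0.4947, -0.2094, 0.1857]
orientation: [-180.0, -0.0, 3.7]
force: [-1.8, 3.0, 3.1]
opening: 0.0002
gripper_force: 1.6
```

Emit:
apply_moves(
  targets=[
    {"travel":[0,2,0],"roll":0,"jaw":0},
    {"travel":[0,2,0],"roll":0,"jaw":0},
    {"travel":[0,2,0],"roll":0,"jaw":0},
    {"travel":[0,2,0],"roll":0,"jaw":0},
  ],
)

```text
clock: 7.1
tool_pos: [0.4952, -0.217, 0.186]
orientation: [-180.0, -0.0, 3.7]
force: [-1.3, 6.4, 6.4]
opening: 0.0006
gripper_force: 3.4
```

Emit:
apply_moves(
  targets=[
    {"travel":[0,2,0],"roll":0,"jaw":0},
    {"travel":[0,2,0],"roll":0,"jaw":0},
    {"travel":[0,2,0],"roll":0,"jaw":0},
    {"travel":[0,2,0],"roll":0,"jaw":0},
    {"travel":[0,2,0],"roll":0,"jaw":0},
  ],
)

```text
clock: 7.6
tool_pos: [0.496, -0.2276, 0.1856]
orientation: [180.0, -0.0, 3.7]
force: [-1.4, 0.7, -0.1]
opening: 0.0004
gripper_force: 0.2
```

Emit:
apply_moves(
  targets=[
    {"travel":[0,2,0],"roll":0,"jaw":0},
    {"travel":[0,2,0],"roll":0,"jaw":0},
    {"travel":[0,2,0],"roll":0,"jaw":0},
    {"travel":[0,0,0],"roll":0,"jaw":0},
  ],
)

```text
clock: 8.0
tool_pos: [0.4961, -0.2337, 0.1854]
orientation: [180.0, 0.0, 3.7]
force: [-0.1, 0.9, 0.5]
opening: 0.0002
gripper_force: 0.0
```

```bash
python3 - <<'E'
from h import *
for n in('scene','wrist'):
    o=ctrl.get_obs();K,E=cam(n,o)
    im=ctrl.snapshot(n);cv2.imwrite(f'pics/{n}3.png',im[:,:,::-1])
    y=np.array([-.065,.998])
    for q,l in((0.28,'neu'),(0,'1'),(-.28,'2')):
        p=np.r_[np.array([.492,-.24])+y*.15*np.sin(q),.03+.15*np.cos(q),1]
        c=np.linalg.inv(E)@p;print(n,l,(K@c[:3]/c[2])[:2])
a=cv2.imread('pics/scene3.png')[150:384,212:512];b=cv2.imread('pics/wrist3.png')[80:314,180:480]
cv2.imwrite('pics/c3.png',np.hstack([a,b]))
E
```

```text
scene neu [332.6102 228.2808]
scene 1 [355.3147 231.9944]
scene 2 [378.0247 240.872 ]
wrist neu [198.1175 253.4517]
wrist 1 [268.2822 258.6345]
wrist 2 [337.752  253.3203]
```

View pics/c3.png

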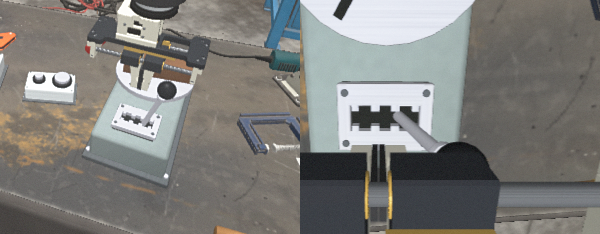

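The knob now sits at (378,240) in the scene camera, right where second gear is predicted. I'll back off, rise and go to the start button.

Emit:
apply_moves(
  targets=[
    {"travel":[0,-8,0],"roll":0,"jaw":0},
    {"travel":[0,-15,0],"roll":0,"jaw":0},
    {"travel":[0,-15,-15],"roll":0,"jaw":0},
    {"travel":[0,-25,-20],"roll":0,"jaw":0},
    {"travel":[0,-40,-15],"roll":0,"jaw":0},
    {"travel":[0,-45,0],"roll":0,"jaw":0},
    {"travel":[0,-45,0],"roll":0,"jaw":0},
    {"travel":[5,-45,0],"roll":0,"jaw":0},
    {"travel":[5,-45,0],"roll":0,"jaw":0},
    {"travel":[10,-45,0],"roll":0,"jaw":0},
  ],
)

```text
clock: 9.1
tool_pos: [0.4938, 0.0979, 0.2362]
orientation: [-180.0, -0.1, 3.7]
force: [1.9, -0.2, -0.3]
opening: 0.0001
gripper_force: 0.0
```

Emit:
apply_moves(
  targets=[
    {"travel":[10,-45,0],"roll":0,"jaw":0},
    {"travel":[10,-40,0],"roll":0,"jaw":0},
    {"travel":[5,-30,0],"roll":0,"jaw":0},
    {"travel":[0,-15,0],"roll":0,"jaw":0},
    {"travel":[0,0,0],"roll":0,"jaw":0},
    {"travel":[0,0,0],"roll":0,"jaw":0},
  ],
)

```text
clock: 9.7
tool_pos: [0.5108, 0.2266, 0.2355]
orientation: [180.0, 0.0, 3.7]
force: [-0.2, -0.1, 0.0]
opening: 0.0003
gripper_force: 0.0
```

```bash
python3 - <<'E'
from h import *
o=ctrl.get_obs();print(o['clock'],o['tool_pos'],delta([.5145,.2265,.125]))
E
```

```text
9.7 [0.5108 0.2266 0.2355] [  3.7347   0.3151 110.4491]
```

Emit:
apply_moves(
  targets=[
    {"travel":[3,0,25],"roll":0,"jaw":0},
    {"travel":[0,0,40],"roll":0,"jaw":0},
    {"travel":[0,0,30],"roll":0,"jaw":0},
    {"travel":[0,0,15],"roll":0,"jaw":0},
    {"travel":[0,0,0],"roll":0,"jaw":0},
    {"travel":[0,0,0],"roll":0,"jaw":0},
  ],
)

```text
clock: 10.3
tool_pos: [0.5149, 0.2261, 0.1263]
orientation: [180.0, -0.0, 3.6]
force: [-0.1, 0.8, 0.3]
opening: 0.0002
gripper_force: 0.0
```

```bash
python3 - <<'E'
from h import *
o=ctrl.get_obs();print(o['tool_pos'])
ims=[]
for n in('scene','wrist'):
    K,E=cam(n,o);im=ctrl.snapshot(n)[:,:,::-1].copy();cv2.imwrite(f'pics/{n}4.png',im)
    for p in([.5145,.2265,.064],[.539,.158,.064]):
        c=np.linalg.inv(E)@np.r_[p,1];print(n,(K@c[:3]/c[2])[:2])
    ims.append(im)
a=cv2.resize(ims[0][110:260,100:250],(384,384),interpolation=cv2.INTER_CUBIC);b=ims[1][:,100:500]
cv2.imwrite('pics/c4.png',np.hstack([a,b]))
E
```

```text
[0.5149 0.2261 0.1263]
scene [167.2577 203.8133]
scene [195.7776 206.495 ]
wrist [257.0964 214.0631]
wrist [351.3591 188.8973]
```

View pics/c4.png

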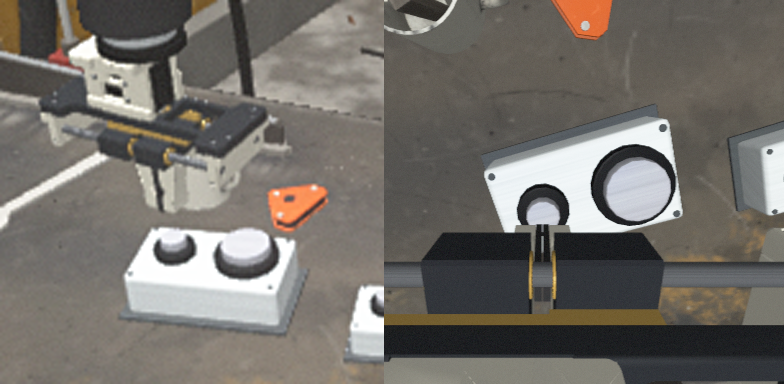

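Start button is at (259,213) in the wrist view, under the fingertips and within 2 px of the prediction. The stop button at (355,190) is clear. Pressing now.

Emit:
apply_moves(
  targets=[
    {"travel":[0,0,15],"roll":0,"jaw":0},
    {"travel":[0,0,10],"roll":0,"jaw":0},
    {"travel":[0,0,4],"roll":0,"jaw":0},
    {"travel":[0,0,2],"roll":0,"jaw":0},
    {"travel":[0,0,2],"roll":0,"jaw":0},
    {"travel":[0,0,0],"roll":0,"jaw":0},
  ],
)

```text
clock: 11.0
tool_pos: [0.5147, 0.2269, 0.0926]
orientation: [-180.0, -0.0, 3.7]
force: [-0.2, 0.1, 0.0]
opening: 0.0003
gripper_force: 0.0
```

Emit:
apply_moves(
  targets=[
    {"travel":[0,0,2],"roll":0,"jaw":0},
    {"travel":[0,0,2],"roll":0,"jaw":0},
    {"travel":[0,0,0],"roll":0,"jaw":0},
  ],
)

```text
clock: 11.3
tool_pos: [0.5149, 0.227, 0.0888]
orientation: [-180.0, -0.0, 3.7]
force: [-0.5, 0.3, 3.0]
opening: 0.0005
gripper_force: 1.7
```

Emit:
apply_moves(
  targets=[
    {"travel":[0,0,2],"roll":0,"jaw":0},
    {"travel":[0,0,1],"roll":0,"jaw":0},
    {"travel":[0,0,0],"roll":0,"jaw":0},
  ],
)

```text
clock: 11.6
tool_pos: [0.5149, 0.227, 0.0863]
orientation: [-180.0, -0.0, 3.7]
force: [-2.0, -0.5, 8.8]
opening: 0.0004
gripper_force: 4.3
```

Emit:
apply_moves(
  targets=[
    {"travel":[0,0,1.5],"roll":0,"jaw":0},
    {"travel":[0,0,0],"roll":0,"jaw":0},
    {"travel":[0,0,0],"roll":0,"jaw":0},
  ],
)

```text
clock: 11.9
tool_pos: [0.515, 0.227, 0.086]
orientation: [-180.0, -0.1, 3.7]
force: [-6.0, -1.6, 20.3]
opening: 0.0004
gripper_force: 10.2
```

Emit:
apply_moves(
  targets=[
    {"travel":[0,0,1.5],"roll":0,"jaw":0},
    {"travel":[0,0,0],"roll":0,"jaw":0},
    {"travel":[0,0,0],"roll":0,"jaw":0},
  ],
)

```text
clock: 12.2
tool_pos: [0.515, 0.2271, 0.0858]
orientation: [-180.0, -0.1, 3.8]
force: [-10.9, -1.6, 32.1]
opening: 0.0005
gripper_force: 16.1
```

```bash
python3 - <<'E'
from h import *
im=ctrl.snapshot('scene')[:,:,::-1];w=ctrl.snapshot('wrist')[:,:,::-1]
a=cv2.resize(im[180:240,130:220],(570,380),interpolation=cv2.INTER_CUBIC)
b=cv2.resize(w[160:260,210:310],(220,220));b=cv2.copyMakeBorder(b,0,160,0,0,cv2.BORDER_CONSTANT)
cv2.imwrite('pics/c5.png',np.hstack([a,b]))
E
```

```text
(no output)
```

View pics/c5.png

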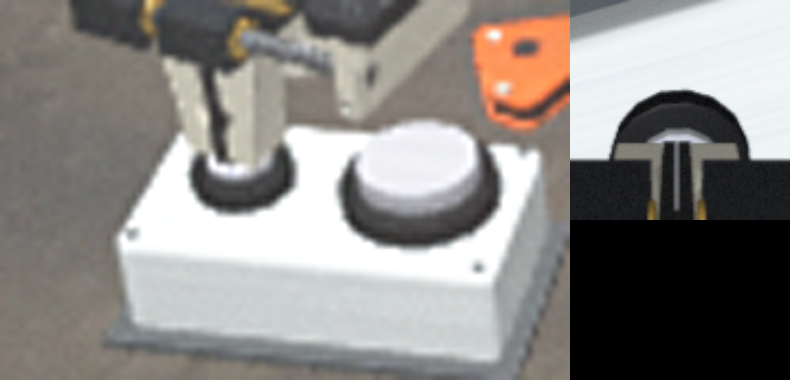

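The fingertips rest on the steel button, which still stands slightly proud of its collar. So the hard stop I felt is the button's own bottom, meaning it's fully in. Releasing and rising.

Emit:
apply_moves(
  targets=[
    {"travel":[0,0,-4],"roll":0,"jaw":0},
    {"travel":[0,0,-6],"roll":0,"jaw":0},
    {"travel":[0,0,-15],"roll":0,"jaw":0},
    {"travel":[0,0,-30],"roll":0,"jaw":0},
    {"travel":[0,0,-40],"roll":0,"jaw":0},
    {"travel":[0,0,-30],"roll":0,"jaw":0},
    {"travel":[0,0,0],"roll":0,"jaw":0},
    {"travel":[0,0,0],"roll":0,"jaw":0},
  ],
)

```text
clock: 13.1
tool_pos: [0.5145, 0.2269, 0.2077]
orientation: [-179.9, -0.0, 3.7]
force: [-0.1, -0.3, -1.4]
opening: -0.0001
gripper_force: 0.0
```

```bash
python3 - <<'E'
from h import *
im=ctrl.snapshot('scene')[:,:,::-1]
cv2.imwrite('pics/c6.png',cv2.resize(im[130:350,110:440],(780,520),interpolation=cv2.INTER_CUBIC))
E
```

```text
(no output)
```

View pics/c6.png

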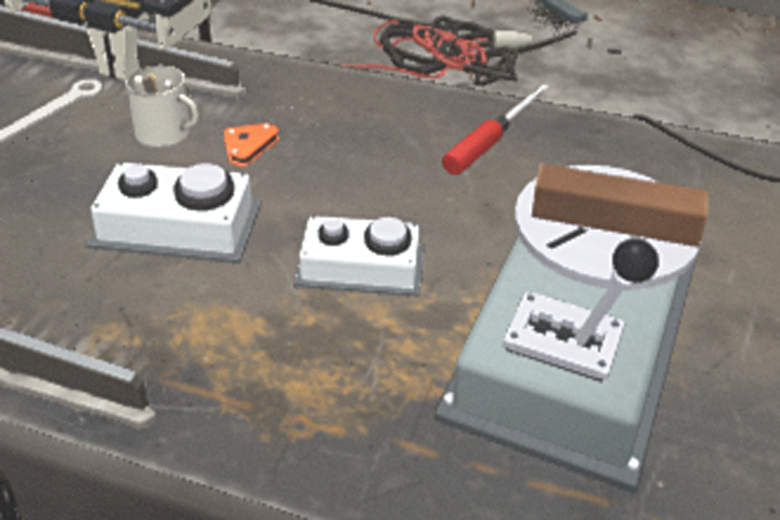

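The lever is in second with its knob at (635,260) in this crop. Both buttons are out, nothing has moved, and the arm is clear.

```bash
python3 -c "
from plant import ctrl
print(ctrl.close_job())"
```

```text
the job is handed in; nothing more can be done
None
```

I handed the job in at about 13 s: the lever is in second gear, the start button was pressed until it bottomed and let go, and the cup, square and block look undisturbed; the hand-in returned no verdict.

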